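# Pack a printed bracket and rail block into the kit bin

### The arm

A 7-joint arm with a two-finger parallel gripper is mounted at the origin on the work surface. World frame = base frame: x ahead of the robot, y to its left, z up, the work surface at z = 0. Lengths are in m, angles in degrees, forces in N, time in s.
With the tool pointing down it reaches from about 0.425 to 0.875 m from the base axis. Payload 4.7 kg.
Tool frame: the origin (TCP) lies midway between the tips of the shut fingers; the grasp point (between the pads) lies 19 mm behind it; z points along the fingers, x is the direction in which the jaws open and shut, and the axes are right-handed (so a half turn about z gives the same grasp; the last joint's range is limited). The gripper opens to 87 mm and grips with 3 to 60 N. Pads are 19 mm wide; open, the fingers measure 117 mm over their backs; the gripper's body (75 mm by 190 mm) begins 51 mm behind the grasp point.
Start: joints at [75.178, 18.392, -4.016, 83.108, 1.295, 78.541, -3.26], TCP at [0.175, -0.626, 0.223] pointing down, gripper open.
Joint ranges: [-163.93, 163.93], [-17.29, 119.83], [-79.2, 71.16], [3.27, 140.29], [-89.18, 269.18], [5.43, 117.66], [-154.24, 154.24]. Speed limits (degrees/s): [147.25, 147.25, 180, 180, 180, 180, 180].

### API

Orientations are given as [roll, pitch, yaw] about the fixed x, y, z axes, in that order (R = Rz(yaw) Ry(pitch) Rx(roll)).
In Python, from cell import telemetry, optics, env gives the robot as it stands.
- The arm moves only by the tool arm_command, never from a script. Its arguments are lists of equal length, an entry for each row: "translation": the shift along the tool's x, y, z in cm, a list of three; "twist": the turn about the tool's z in degrees. In form: {"translation": [[x, y, z], ...], "twist": [twist, ...]}. A call has 1 to 10 rows; each row shifts and turns the pose as measured when the row begins, along the tool's axes as they then stand; what a row does not reach is not made up. A row lasts 1/8 s, in which the tool goes at most 62.5 mm and 10.7 degrees, less where a joint would pass 70% of its speed; a pose out of reach is approached as far as the arm can. A call is refused whole if a number of a shift passes 6.25 or a number of a turn 10.7, either way. A call with a gripper value outside its range is refused whole. "grip" is the opening in per cent of the stroke, from 0 (shut) to 100 (fully open), set as the call begins (left out, the last holds). The fingers move at their own pace and stop on an object; "force" is the grip in N (left out, the last holds). Time passes only in rows, so rows that do not move let the fingers close. It gives the time, the measured TCP pose, the force and the opening at its end, in the units of the state.
- telemetry.get_obs(): the state, without advancing time (a new reading comes with each control period).
- optics.read_camera(name): name is "scene" or "top" or "wrist"; returns a dict with "img" (420x560x3 uint8, blue, green, red), "fx", "fy", "cx", "cy" (pixels), "extrinsics" (4x4, takes a point from camera to world coordinates); the wrist camera has in their place "hand_eye" (4x4, takes a point from camera to tool coordinates, whose origin is the TCP and whose axes are the tool frame's). Camera axes: x right, y up, looking along -z (the intrinsics and any distortion apply to the point x, -y, -z); pixel columns grow to the right and rows downward; lengths in m; the calibration is good to about 2 mm. A picture is of the moment at which its call begins: read the wrist's pose just before it. There is no depth.
- env.sign_off(): hands the job in, once; it reports no verdict.
The state is a dict: "time_s": time; "qpos": joint angles; "joint_velocities": joint speeds; "effort": joint torques, N m; "tool_pos": TCP position; "tool_rot": TCP orientation; "force": force on the tool from outside, world axes, zero at the start; "wrist_torque": the same for the moment, N m; "grip_width": finger opening in m.
Only numpy, scipy, OpenCV 4.12 (cv2) and the standard library are available. Lean on these libraries where they do the work, as an engineer would, in place of code of your own. Each camera call takes 0.05 s, during which the arm holds its last target. There are 200 camera calls.

### The job

Pack the large L-shaped bracket and the ribbed block into the grey kit bin so that both fit: the bracket lies with its foot flat on the bin's floor and its flange standing up, and the block sits upright, flat on the bracket's foot. The block fits only on top of the foot, so it matters which goes in first.

Things in the scene. Friction and masses are not known exactly. Their poses are not given: they have to be found in the camera images.
- bin: Open grey plastic bin fixed to the bench, outside 138 (its x) x 98 (its y) x 39 mm high; walls and floor 4 mm, so 130 x 90 mm inside, 35 mm deep. Origin: centre of its underside, on the bench; x along its long side, z up. Its yaw varies.
- bracket_mid (a point): Blue plastic L-bracket on its foot, 110 (x) x 70 (y) x 80 mm high, 0.1 kg. Foot: plate 12 mm thick. Flange: 14 mm thick, 70 wide, full height at the -x end, mid-plane 48 mm from this point; pinch it near its top. Point: centre of the outline, 40 mm up (in the air). Fits along the bin's long side, flange at either end. Not the small blue L-bracket (55 mm long, 42 high).
- block_mid (a point): Blue plastic block, upside-down T: base 76 (x) x 66 (y) x 30 mm, on it a rib 26 wide (y), 40 high, along its whole x length; 70 mm high in all, 0.14 kg. Point: its centre, 35 mm up. Pinch the rib near its top. In the bin it stands between the flange and the far end wall, rib best along the bin's long side. Not the plain low blue block without rib (70 x 50 x 30 mm).
Not all that is in view belongs to the job. What is shaped like the part that bears block_mid but green or turquoise is not meant.

How it is judged:
By the outcome, as a careful person would: the job done as asked, in the order asked, and still so for the second after the job is handed in, with the robot touching nothing.
It also fails if it takes over 61 s, if anything falls off the work surface, if the arm or the gripper's body presses on something with over 40 N, if the wrist force passes 120 N, or if a joint passes its speed limit or range.

## Working session

There is one attempt and no reset: what is moved stays moved. The work goes in short steps, Python scripts to look and compute and a tool call to move; the robot and the scene stay as the last step left them, time stands still between calls to the robot, and variables do not carry over. Pictures are saved under pics/ and viewed, about 8 in all and at most 12, crops included, and the job is handed in when it is done.

Besides the shell and the picture viewer there is one more tool, called after ">>>" by a JSON object that holds its "method" and its "body", one argument or row to a line. arm_command: Moves the arm, as the interface text tells. Its arguments: {"type":"object","properties":{"translation":{"type":"array","items":{"type":"array","items":{"type":"number"}}},"twist":{"type":"array","items":{"type":"number"}},"grip":{"type":"number"},"force":{"type":"number"}},"required":["translation","twist"]}

```bash
mkdir -p pics; ls; python3 - <<'E'
from cell import telemetry, optics, env
import cv2, numpy as np
print(telemetry.get_obs())
for n in ("scene","top"):
    c=optics.read_camera(n); cv2.imwrite(f"pics/{n}0.png",c["img"]); np.savez(f"{n}.npz",**{k:v for k,v in c.items()})
    print({k:v for k,v in c.items() if k!="img"})
E
```

```text
pics
{'time_s': 0.0, 'qpos': array([75.1790905 , 18.43851647, -4.01408295, 83.17670203,  1.29506217,
       78.54147491, -3.26265113]), 'joint_velocities': array([-0.0209722 ,  0.02194425, -0.00592896,  0.07827434, -0.01709759,
        0.00587051,  0.05154202]), 'effort': array([-4.01010084e-04, -4.91291678e+01, -4.04357566e-01, -3.12533784e+01,
       -6.40283804e-02,  4.34727164e-02,  1.67546686e-04]), 'tool_pos': array([ 0.1748924 , -0.62543414,  0.22145172]), 'tool_rot': array([ 1.79993572e+02,  1.11448587e-01, -7.43733206e+01]), 'force': array([ 0.43871834,  0.3805206 , -0.76161127]), 'wrist_torque': array([0.01956211, 0.02481359, 0.05177491]), 'grip_width': 0.0868528905764529}
{'fx': 421.355216669919, 'fy': 421.355216669919, 'cx': 278.197662361208, 'cy': 205.91151791768374, 'extrinsics': array([[ 0.13672182, -0.77130766,  0.62160408,  1.17797469],
       [ 0.9905452 ,  0.11359593, -0.0769167 , -0.10096688],
       [-0.01128525,  0.62624313,  0.77954614,  0.89931527],
       [ 0.        ,  0.        ,  0.        ,  1.        ]])}
{'fx': 501.37958520426116, 'fy': 501.37958520426116, 'cx': 278.1621527413355, 'cy': 218.41699150443108, 'extrinsics': array([[ 2.92573767e-02,  9.77017020e-01, -2.11143906e-01,
         2.88620068e-01],
       [-9.99571836e-01,  2.85154531e-02, -6.55840224e-03,
        -2.41926345e-02],
       [-3.86806455e-04,  2.11245383e-01,  9.77432984e-01,
         1.10023546e+00],
       [ 0.00000000e+00,  0.00000000e+00,  0.00000000e+00,
         1.00000000e+00]])}
```

View pics/top0.png

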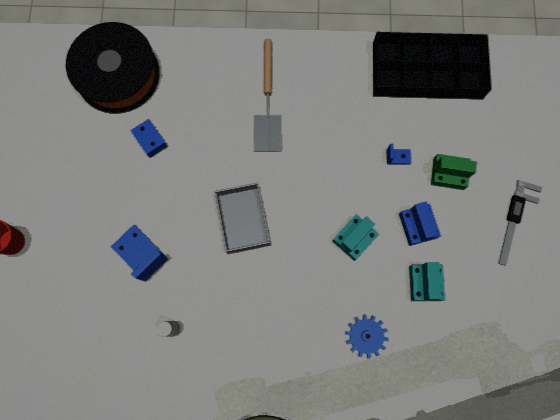

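View pics/scene0.png

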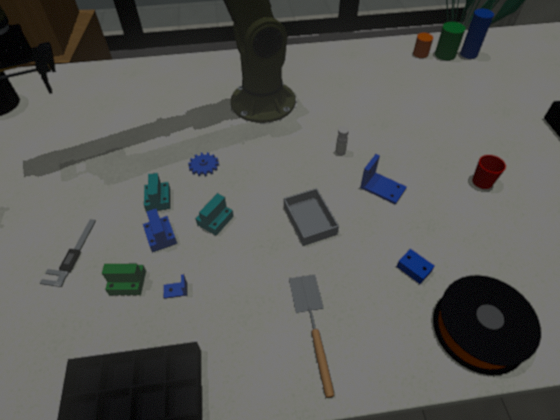

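```bash
cat > h.py <<'E'
import cv2, numpy as np
from scipy.optimize import minimize
def proj(c,P):
    E=c["extrinsics"]; p=(np.asarray(P)-E[:3,3])@E[:3,:3]
    return np.c_[c["fx"]*p[:,0]/-p[:,2]+c["cx"], c["fy"]*-p[:,1]/-p[:,2]+c["cy"]]
def box(x0,x1,y0,y1,z0,z1): return np.array([[x,y,z] for x in(x0,x1) for y in(y0,y1) for z in(z0,z1)])/1000.
BR=[box(-55,55,-35,35,0,12),box(-55,-41,-35,35,0,80)]
BL=[box(-38,38,-33,33,0,30),box(-38,38,-13,13,30,70)]
BIN=[box(-69,69,-49,49,0,39)]
def place(M,x,y,yaw,z=0):
    a=np.radians(yaw); R=np.array([[np.cos(a),-np.sin(a),0],[np.sin(a),np.cos(a),0],[0,0,1]])
    return [m@R.T+[x,y,z] for m in M]
def render(c,parts,S=4):
    m=np.zeros((420*S,560*S),np.uint8)
    for p in parts:
        h=cv2.convexHull(((proj(c,p)+.5)*S*16-8).astype(np.float32)).round().astype(np.int32)
        cv2.fillConvexPoly(m,h,255,cv2.LINE_AA,4)
    return cv2.resize(m,(560,420),interpolation=cv2.INTER_AREA)/255.
def ray(c,u,v,z):
    E=c["extrinsics"]; d=E[:3,:3]@[(u-c["cx"])/c["fx"],-(v-c["cy"])/c["fy"],-1]
    return E[:3,3]+d*(z-E[2,3])/d[2]
def comp(mask,u,v):
    n,l=cv2.connectedComponents(mask.astype(np.uint8)); return (l==l[int(v),int(u)]).astype(float)
def blue(img):
    h=cv2.cvtColor(img,cv2.COLOR_BGR2HSV); return ((h[...,0]>108)&(h[...,0]<130)&(h[...,1]>120))
def fit(M,cams,masks,x0,z=0):
    f=lambda p:sum(np.abs(render(c,place(M,p[0],p[1],p[2]*1000,z))-m).sum() for c,m in zip(cams,masks))
    best=None
    for s in x0:
        s=np.array([s[0],s[1],s[2]/1000]); r=minimize(f,s,method="Nelder-Mead",options=dict(initial_simplex=[s,s+[.015,0,0],s+[0,.015,0],s+[0,0,.015]],xatol=1e-4,fatol=.5))
        if best is None or r.fun<best.fun: best=r
    return best.x*[1,1,1000],best.fun,[m.sum() for m in masks]
def load(n):
    d=np.load(n+".npz"); return {k:d[k] for k in d}
def grip_cams(): pass
def outline(img,c,parts,S=1,col=(0,255,255)):
    m=(render(c,parts)>.5).astype(np.uint8); cs,_=cv2.findContours(m,cv2.RETR_EXTERNAL,cv2.CHAIN_APPROX_NONE); cv2.drawContours(img,cs,-1,col,1)
E
python3 - <<'E'
from h import *
t,s=load("top"),load("scene")
for n,M,ut,us,z in (("br",BR,(139,253),(383,188),.02),("bl",BL,(420,223),(160,237),.03)):
    mt=cv2.morphologyEx(blue(t["img"]).astype(np.uint8),cv2.MORPH_CLOSE,np.ones((5,5)));ms=cv2.morphologyEx(blue(s["img"]).astype(np.uint8),cv2.MORPH_CLOSE,np.ones((5,5)))
    p=ray(t,*ut,z)
    masks=[comp(mt,*ut),comp(ms,*us)]
    r=fit(M,[t,s],masks,[(p[0],p[1],y) for y in range(-180,180,30)]); print(n,r)
    rt=fit(M,[t],masks[:1],[r[0]]);print("top only",rt[0],"scene only",fit(M,[s],masks[1:],[r[0]])[0])
    outline(t["img"],t,place(M,*r[0])); outline(s["img"],s,place(M,*r[0]))
a=cv2.resize(t["img"][170:300,90:290],None,fx=4,fy=4,interpolation=cv2.INTER_CUBIC)
cv2.imwrite("pics/a.png",a)
b=np.hstack([cv2.resize(s["img"][130:260,270:420],None,fx=2.6,fy=2.6,interpolation=cv2.INTER_CUBIC),cv2.resize(s["img"][190:320,120:270],None,fx=2.6,fy=2.6,interpolation=cv2.INTER_CUBIC)])
b=b[:,:780]; cv2.imwrite("pics/b.png",b)
E
```

```text
br (array([ 0.43970029,  0.28688002, 49.08271176]), np.float64(306.0431372549019), [np.float64(1620.0), np.float64(912.0)])
top only [ 0.43981404  0.28716527 48.13703996] scene only [ 0.43969857  0.289181   54.49801927]
bl (array([   0.52851794,   -0.3347722 , -136.08710595]), np.float64(229847.05098039217), [np.float64(1167.0), np.float64(229457.0)])
top only [   0.51866458   -0.32819327 -161.14283841] scene only [  0.88472051  -0.55062138 -86.70990438]
```

View pics/a.png

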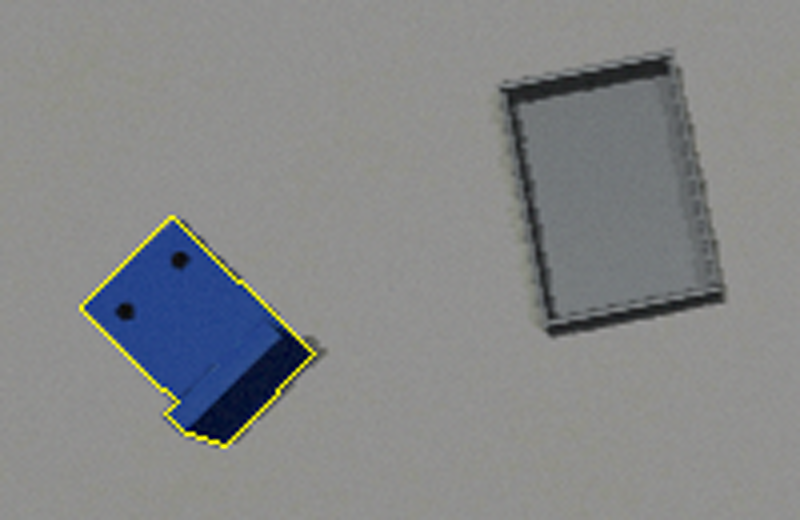

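View pics/b.png

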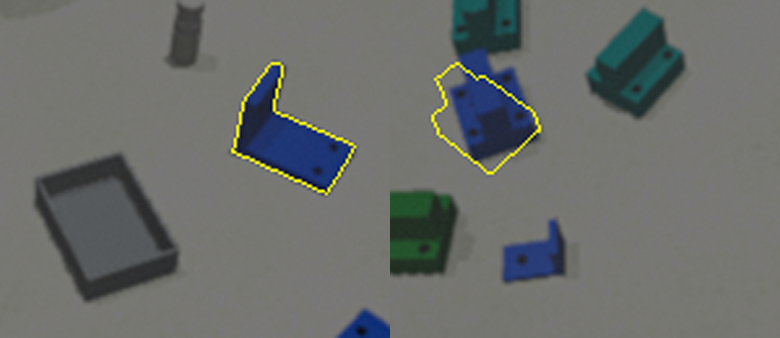

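```bash
cat >> h.py <<'E'
from scipy.optimize import least_squares
def binfit(cams,pts):
    M=np.array([[-69,-49,39],[69,-49,39],[69,49,39],[-69,49,39]])/1000.
    def f(p): return np.concatenate([(proj(c,place([M],*p)[0])-q).ravel() for c,q in zip(cams,pts)])
    return f
E
python3 - <<'E'
from h import *
t,s=load("top"),load("scene")
# x axis of bin ~ up in the top image (yaw ~ 10)
a=np.array([[722,293],[672,52],[501,88],[547,323]])   # (-,-),(+,-),(+,+),(-,+)
pt=(a+.5)/4-.5+[90,170]
b=np.array([[38,181],[85,291],[178,253],[122,155]])  # scene crop, rim top
ps=(b+.5)/2.6-.5+[270,130]
ps=ps[[0,1,2,3]]
for cams,q in (([t],[pt]),([s],[ps]),([t,s],[pt,ps])):
    f=binfit(cams,q); r=least_squares(f,[.5,.05,10]); print(r.x,np.round(r.fun,1))
ut=(420,223)
def mk(img,h0,h1):
    h=cv2.cvtColor(img,cv2.COLOR_BGR2HSV); return cv2.morphologyEx((((h[...,0]>h0)&(h[...,0]<h1)&(h[...,1]>90))).astype(np.uint8),cv2.MORPH_CLOSE,np.ones((3,3)))
mt=comp(mk(t["img"],105,135),*ut); m2=mk(s["img"],105,135)
ys,xs=np.nonzero(m2); i=np.argmin((xs-160)**2+(ys-236)**2); ms=comp(m2,xs[i],ys[i])
print(mt.sum(),ms.sum(),xs[i],ys[i])
p=ray(t,*ut,.03)
r=fit(BL,[t,s],[mt,ms],[(p[0],p[1],y) for y in range(0,180,30)]); print(r)
print(fit(BL,[t],[mt],[r[0]]),fit(BL,[s],[ms],[r[0]])[0])
outline(t["img"],t,place(BL,*r[0])); outline(s["img"],s,place(BL,*r[0]))
b=np.hstack([cv2.resize(i[v:v+90,u:u+100],None,fx=4,fy=4,interpolation=cv2.INTER_CUBIC) for i,u,v in((t["img"],370,180),(s["img"],110,190))])
cv2.imwrite("pics/c.png",b)
# wrist-visible target: print corner hand eye
from cell import optics
c=optics.read_camera("wrist");print(c["fx"],c["cx"],c["cy"],c["hand_eye"])
E
```

```text
[ 0.51997393  0.06093425 13.35499482] [ 0.6 -0.2  0.6 -0.6 -0.5 -0.9 -0.6  1.5]
[ 0.52888776  0.06193734 12.43103765] [-1.4  0.2  0.3 -1.7  0.8  1.4  0.2  0.2]
[ 0.52289284  0.06158216 13.00383459] [ 0.2 -1.3  0.6 -1.8 -0.6 -2.3 -1.1  0.1 -2.  -1.3  0.1 -3.7  0.3 -0.7
 -0.6 -1.5]
1188.0 875.0 160 236
(array([ 0.51818894, -0.327618  , 17.08759276]), np.float64(187.94901960784316), [np.float64(1188.0), np.float64(875.0)])
(array([ 0.51925615, -0.32808774, 18.34600571]), np.float64(85.18431372549018), [np.float64(1188.0)]) [ 0.51506776 -0.32817849 16.75117882]
325.5432892866392 278.2087687710209 206.84498339711212 [[ 9.99999957e-01  2.89639851e-04  5.09673237e-05  1.03282771e-03]
 [ 2.93096369e-04 -9.67306716e-01 -2.53609208e-01 -6.92407454e-02]
 [-2.41542987e-05  2.53609212e-01 -9.67306760e-01 -1.62268709e-01]
 [ 0.00000000e+00  0.00000000e+00  0.00000000e+00  1.00000000e+00]]
```

View pics/c.png

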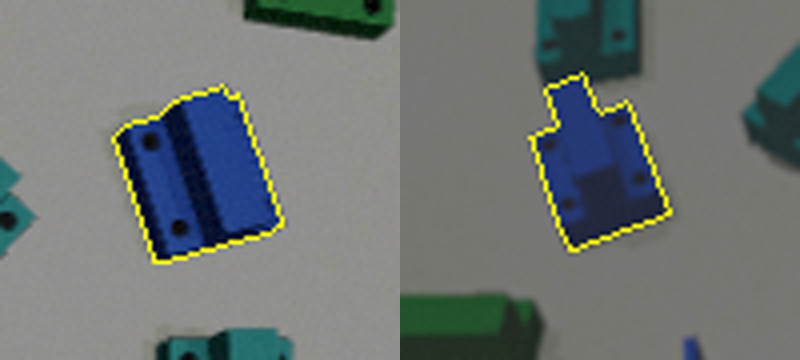

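```bash
cat >> h.py <<'E'
def plan(x,y,z,yaw,step=5.5,tw=9.5,cyl=True):
    from cell import telemetry
    o=telemetry.get_obs(); p=o["tool_pos"]; y0=o["tool_rot"][2]
    dy=(yaw-y0+180)%360-180 if abs(yaw-y0)>180 else yaw-y0
    def pos(t):
        if cyl:
            r0,r1=np.hypot(*p[:2]),np.hypot(x,y); a0,a1=np.arctan2(p[1],p[0]),np.arctan2(y,x)
            r=r0+t*(r1-r0);a=a0+t*(a1-a0); return np.array([r*np.cos(a),r*np.sin(a),p[2]+t*(z-p[2])])
        return p+t*(np.array([x,y,z])-p)
    L=sum(np.linalg.norm(pos((i+1)/50)-pos(i/50)) for i in range(50))*100
    n=max(1,int(np.ceil(max(L/step,abs(dy)/tw))))
    T=[]
    for i in range(n):
        d=pos((i+1)/n)-pos(i/n); a=np.radians(y0+dy*i/n); c,s=np.cos(a),np.sin(a)
        T.append([round(100*v,2) for v in (c*d[0]+s*d[1],s*d[0]-c*d[1],-d[2])])
    print("at",p.round(4),o["tool_rot"].round(2),"t",round(o["time_s"],2),"w",round(o["grip_width"],4),"F",o["force"].round(1),"\nn",n,"twist",round(-dy/n,2),T)
def wrist(name=None):
    from cell import telemetry, optics
    from scipy.spatial.transform import Rotation as R
    o=telemetry.get_obs(); c=optics.read_camera("wrist"); T=np.eye(4); T[:3,3]=o["tool_pos"]; T[:3,:3]=R.from_euler("xyz",o["tool_rot"],degrees=True).as_matrix()
    c["extrinsics"]=T@c["hand_eye"]
    if name: np.savez(name+".npz",**c); cv2.imwrite(f"pics/{name}.png",c["img"])
    return c
E
python3 -c "
from h import *
plan(.47,.16,.28,20)"
```

```text
at [ 0.175  -0.6256  0.2217] [ 1.800e+02  9.000e-02 -7.437e+01] t 0.15 w 0.0868 F [-0.4 -0.6 -0.2] 
n 18 twist -5.24 [[np.float64(-1.11), np.float64(-5.78), np.float64(-0.32)], [np.float64(-1.1), np.float64(-5.71), np.float64(-0.32)], [np.float64(-1.09), np.float64(-5.63), np.float64(-0.32)], [np.float64(-1.08), np.float64(-5.56), np.float64(-0.32)], [np.float64(-1.07), np.float64(-5.48), np.float64(-0.32)], [np.float64(-1.06), np.float64(-5.41), np.float64(-0.32)], [np.float64(-1.05), np.float64(-5.33), np.float64(-0.32)], [np.float64(-1.04), np.float64(-5.26), np.float64(-0.32)], [np.float64(-1.04), np.float64(-5.18), np.float64(-0.32)], [np.float64(-1.03), np.float64(-5.1), np.float64(-0.32)], [np.float64(-1.02), np.float64(-5.03), np.float64(-0.32)], [np.float64(-1.01), np.float64(-4.95), np.float64(-0.32)], [np.float64(-1.0), np.float64(-4.88), np.float64(-0.32)], [np.float64(-0.99), np.float64(-4.8), np.float64(-0.32)], [np.float64(-0.99), np.float64(-4.73), np.float64(-0.32)], [np.float64(-0.98), np.float64(-4.65), np.float64(-0.32)], [np.float64(-0.97), np.float64(-4.57), np.float64(-0.32)], [np.float64(-0.96), np.float64(-4.5), np.float64(-0.32)]]
```

>>> {"method": "arm_command", "body": {
  "translation": [
    [-1.1,-5.7,-0.4],
    [-1.1,-5.7,-0.4],
    [-1.1,-5.6,-0.4],
    [-1.1,-5.6,-0.4],
    [-1.1,-5.5,-0.4],
    [-1.1,-5.4,-0.4],
    [-1.1,-5.3,-0.4],
    [-1.0,-5.3,-0.4],
    [-1.0,-5.2,-0.4],
    [-1.0,-5.1,-0.4]
  ],
  "twist": [-5.2,-5.2,-5.2,-5.2,-5.2,-5.2,-5.2,-5.2,-5.2,-5.2],
  "grip": 100,
  "force": 25
}}

```text
time_s: 1.4
tool_pos: [0.5238, -0.2066, 0.2575]
tool_rot: [-179.9, 0.4, -21.3]
force: [0.5, 0.1, 0.1]
grip_width: 0.0869
```

```bash
sed -i 's/round(100\*v,2) for/float(round(100*v,2)) for/; s/,"twist",round(-dy\/n,2),T)/,"twist",float(round(-dy\/n,2)),T)/' h.py; python3 -c "
from h import *
plan(.47,.16,.28,20)"
```

```text
at [ 0.5238 -0.2066  0.2575] [-179.87    0.42  -21.32] t 1.4 w 0.0869 F [0.5 0.1 0.1] 
n 7 twist -5.9 [[-1.21, -5.56, -0.32], [-1.19, -5.47, -0.32], [-1.17, -5.38, -0.32], [-1.16, -5.28, -0.32], [-1.14, -5.19, -0.32], [-1.13, -5.1, -0.32], [-1.11, -5.01, -0.32]]
```

>>> {"method": "arm_command", "body": {
  "translation": [
    [-1.2,-5.6,-0.3],
    [-1.2,-5.5,-0.3],
    [-1.2,-5.4,-0.3],
    [-1.2,-5.3,-0.3],
    [-1.1,-5.2,-0.3],
    [-1.1,-5.1,-0.3],
    [-1.1,-5.0,-0.3],
    [0,0,0],
    [0,0,0]
  ],
  "twist": [-5.9,-5.9,-5.9,-5.9,-5.9,-5.9,-5.9,0,0]
}}

```text
time_s: 2.52
tool_pos: [0.4623, 0.1774, 0.2803]
tool_rot: [-179.6, 0.2, 22.0]
force: [0.7, -0.7, -0.6]
grip_width: 0.087
```

```bash
python3 -c "
from h import *
c=wrist('w1'); i=c['img'].copy()
outline(i,c,place(BR,.4397,.2869,49)); outline(i,c,place(BIN,.520,.061,13.3))
cv2.imwrite('pics/w1o.png',cv2.resize(i,(784,588),interpolation=cv2.INTER_CUBIC))"
```

```text
(no output)
```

View pics/w1o.png

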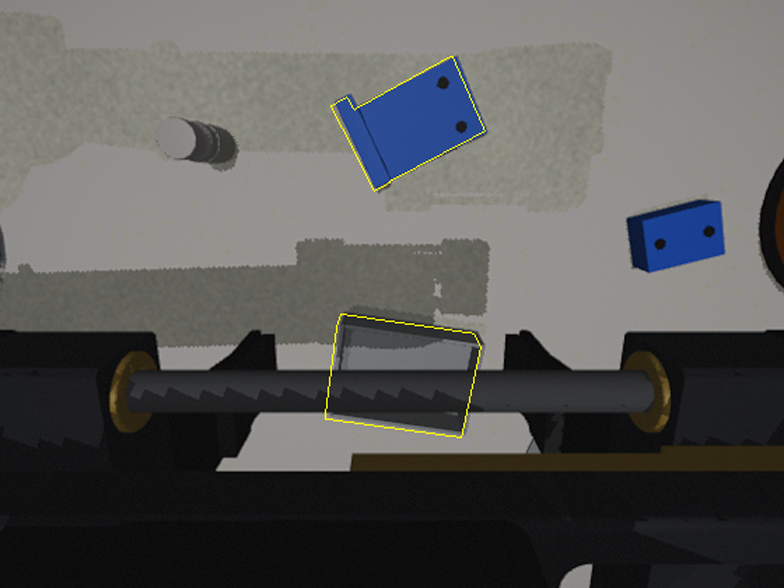

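```bash
python3 -c "
from h import *
t=load('top');w=load('w1')
mt=comp(cv2.morphologyEx(blue(t['img']).astype(np.uint8),cv2.MORPH_CLOSE,np.ones((5,5))),139,253)
mw=comp(cv2.morphologyEx(blue(w['img']).astype(np.uint8),cv2.MORPH_CLOSE,np.ones((7,7))),300,88)
s=[(.4397,.2869,49)]
print(fit(BR,[w],[mw],s),fit(BR,[t,w],[mt,mw],s))
b=fit(BR,[t,w],[mt,mw],s)[0];a=np.radians(b[2])
fx,fy=b[0]-.048*np.cos(a),b[1]-.048*np.sin(a);print(fx,fy)
plan(fx,fy,.13,b[2],cyl=False)"
```

```text
(array([ 0.44194519,  0.28848553, 47.18636099]), np.float64(165.31764705882352), [np.float64(5423.0)]) (array([ 0.44174816,  0.28830082, 47.18382669]), np.float64(297.5529411764706), [np.float64(1620.0), np.float64(5423.0)])
0.4091250402659564 0.25309098897101145
at [0.4621 0.1779 0.2803] [-179.55    0.18   21.98] t 2.58 w 0.0871 F [-0.7  0.6 -0.1] 
n 4 twist -6.3 [[-0.53, -2.24, 3.76], [-0.28, -2.28, 3.76], [-0.02, -2.3, 3.76], [0.23, -2.29, 3.76]]
```

>>> {"method": "arm_command", "body": {
  "translation": [
    [-0.5,-2.2,3.7],
    [-0.3,-2.3,3.7],
    [0,-2.3,3.7],
    [0.2,-2.3,3.7],
    [0,0,0],
    [0,0,0]
  ],
  "twist": [-6.3,-6.3,-6.3,-6.3,0,0]
}}

```text
time_s: 3.32
tool_pos: [0.4134, 0.2476, 0.1293]
tool_rot: [-179.5, -0.1, 46.8]
force: [0.1, 0.2, 0.8]
grip_width: 0.0869
```

```bash
python3 -c "
from h import *
plan(.4091,.2531,.049,47.2,step=2.5,cyl=False)"
```

```text
at [0.4134 0.2476 0.1293] [-1.7955e+02 -1.1000e-01  4.6790e+01] t 3.33 w 0.0869 F [0.1 0.2 0.8] 
n 4 twist -0.1 [[0.03, -0.17, 2.01], [0.03, -0.17, 2.01], [0.03, -0.17, 2.01], [0.03, -0.17, 2.01]]
```

>>> {"method": "arm_command", "body": {
  "translation": [
    [0,-0.3,2.0],
    [0,-0.3,2.0],
    [0,-0.1,2.0],
    [0.1,0,2.0],
    [0,0,0],
    [0,0,0]
  ],
  "twist": [0,0,0,-0.4,0,0]
}}

```text
time_s: 4.08
tool_pos: [0.4226, 0.2491, 0.0561]
tool_rot: [179.9, -0.8, 45.8]
force: [-0.1, 0.6, 0.1]
grip_width: 0.087
```

```bash
python3 -c "
from h import *
plan(.4091,.2531,.049,47.2,step=2.5,cyl=False)"
```

```text
at [0.4226 0.2491 0.0561] [179.91  -0.84  45.8 ] t 4.08 w 0.087 F [-0.1  0.6  0.1] 
n 1 twist -1.4 [[-0.66, -1.25, 0.71]]
```

>>> {"method": "arm_command", "body": {
  "translation": [
    [-0.6,-1.2,0.3],
    [0,0,0],
    [0,0,0]
  ],
  "twist": [-1.2,0,0]
}}

```text
time_s: 4.45
tool_pos: [0.4106, 0.2537, 0.055]
tool_rot: [179.7, -1.0, 47.0]
force: [-0.1, 0.6, 0.9]
grip_width: 0.0871
```

```bash
python3 -c "
from h import *
plan(.4091,.2531,.049,47.2,step=2.5,cyl=False)
from cell import telemetry as t
print(t.get_obs()['qpos'].round(1))"
```

```text
at [0.4106 0.2537 0.055 ] [179.74  -1.    47.02] t 4.45 w 0.0871 F [-0.1  0.6  0.9] 
n 1 twist -0.18 [[-0.14, -0.06, 0.6]]
[ 15.1  12.1 -53.5 116.5  11.9  55.7   2.6]
```

>>> {"method": "arm_command", "body": {
  "translation": [
    [-0.2,0,0.6],
    [0,0,0],
    [0,0,0]
  ],
  "twist": [0,0,0]
}}

```text
time_s: 4.82
tool_pos: [0.4093, 0.2521, 0.0486]
tool_rot: [179.7, -1.0, 47.0]
force: [-0.0, -0.5, -0.4]
grip_width: 0.0876
```

>>> {"method": "arm_command", "body": {
  "translation": [
    [0,0,0],
    [0,0,0],
    [0,0,0],
    [0,0,0],
    [0,0,0],
    [0,0,0]
  ],
  "twist": [0,0,0,0,0,0],
  "grip": 0,
  "force": 25
}}

```text
time_s: 5.58
tool_pos: [0.4094, 0.2523, 0.0486]
tool_rot: [179.7, -1.0, 47.0]
force: [0.6, 0.2, -0.5]
grip_width: 0.0351
```

>>> {"method": "arm_command", "body": {
  "translation": [
    [0,0,0],
    [0,0,0],
    [0,0,0],
    [0,0,0],
    [0,0,0],
    [0,0,0]
  ],
  "twist": [0,0,0,0,0,0]
}}

```text
time_s: 6.32
tool_pos: [0.4095, 0.2523, 0.0487]
tool_rot: [179.7, -1.0, 47.0]
force: [0.1, 0.1, 0.3]
grip_width: 0.014
```

>>> {"method": "arm_command", "body": {
  "translation": [
    [0,0,-1],
    [0,0,-2],
    [0,0,-2],
    [0,0,-2],
    [0,0,-2],
    [0,0,0],
    [0,0,0]
  ],
  "twist": [0,0,0,0,0,0,0]
}}

```text
time_s: 7.2
tool_pos: [0.4068, 0.2512, 0.1427]
tool_rot: [179.7, -0.9, 47.1]
force: [1.0, -0.2, -0.7]
grip_width: 0.0137
```

```bash
cat >> h.py <<'E'
BX,BY,BYAW=.520,.061,13.3
def inbin(dx,dy=0):
    a=np.radians(BYAW); return BX+dx*np.cos(a)-dy*np.sin(a), BY+dx*np.sin(a)+dy*np.cos(a)
E
python3 -c "
from h import *
print(inbin(-.048))
plan(*inbin(-.048),.145,13.3,step=3.5)
from cell import telemetry as t
print(t.get_obs()['qpos'].round(1))"
```

```text
(np.float64(0.4732874141066998), np.float64(0.04995761261497099))
at [0.4068 0.2512 0.1427] [179.72  -0.93  47.09] t 7.2 w 0.0137 F [ 1.  -0.2 -0.7] 
n 7 twist 4.83 [[-0.94, 2.91, -0.03], [-0.88, 2.93, -0.03], [-0.82, 2.94, -0.03], [-0.76, 2.96, -0.03], [-0.7, 2.97, -0.03], [-0.63, 2.98, -0.03], [-0.57, 2.99, -0.03]]
[ 19.8   2.9 -55.3 111.9   2.7  65.5  10.6]
```

>>> {"method": "arm_command", "body": {
  "translation": [
    [-0.9,2.9,0],
    [-0.9,2.9,0],
    [-0.8,2.9,0],
    [-0.8,3.0,0],
    [-0.7,3.0,0],
    [-0.6,3.0,0],
    [-0.6,3.0,0],
    [0,0,0],
    [0,0,0]
  ],
  "twist": [4.8,4.8,4.8,4.8,4.8,4.8,4.8,0,0]
}}

```text
time_s: 8.32
tool_pos: [0.4724, 0.0317, 0.1392]
tool_rot: [-179.6, -0.6, 10.9]
force: [0.0, -0.2, -0.9]
grip_width: 0.0135
```

```bash
python3 -c "
from h import *
plan(*inbin(-.048),.1,13.3,step=2.5,cyl=False)
from cell import telemetry as te
print(te.get_obs()['qpos'].round(1))
c=wrist('w2');from cell import optics
t=optics.read_camera('top');i=t['img'].copy();cv2.imwrite('pics/t2.png',i)
o=c['img'].copy();outline(o,c,place(BIN,BX,BY,BYAW));
o=o[60:330,80:480]
j=cv2.resize(i[170:290,190:310],(400,400),interpolation=cv2.INTER_CUBIC)
cv2.imwrite('pics/d.png',np.hstack([cv2.resize(o,(400,270)),j[:270]]))
"
```

```text
at [0.4724 0.0317 0.1392] [-179.63   -0.65   10.85] t 8.32 w 0.0135 F [ 0.  -0.2 -0.9] 
n 2 twist -1.22 [[0.21, -0.89, 1.96], [0.23, -0.89, 1.96]]
[ 34.3   1.7 -41.2 112.8   0.8  65.3   3.7]
```

View pics/d.png

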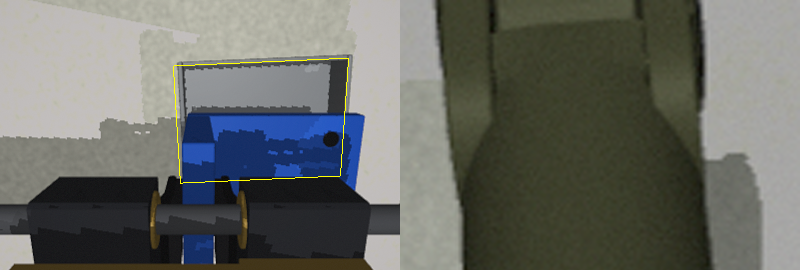

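>>> {"method": "arm_command", "body": {
  "translation": [
    [0.4,-1.5,0],
    [0.3,-1.5,0],
    [0,0,0],
    [0,0,0]
  ],
  "twist": [-1.2,-1.2,0,0]
}}

```text
time_s: 8.93
tool_pos: [0.4729, 0.0684, 0.1397]
tool_rot: [-179.6, -0.7, 13.9]
force: [0.3, -0.8, -1.2]
grip_width: 0.014
```

```bash
sed -i 's/^BX,BY,BYAW=.*/BX,BY,BYAW=.5225,.063,13.3/' h.py; python3 -c "
from h import *
plan(*inbin(-.048),.1,13.3,step=2.5,cyl=False)
c=wrist('w3');o=c['img'].copy();outline(o,c,place(BIN,BX,BY,BYAW))
cv2.imwrite('pics/e.png',o[60:330,80:480])
"
```

```text
at [0.4729 0.0684 0.1397] [-179.64   -0.69   13.85] t 8.93 w 0.014 F [ 0.3 -0.8 -1.2] 
n 2 twist 0.28 [[-0.06, 0.83, 1.98], [-0.05, 0.83, 1.98]]
```

View pics/e.png

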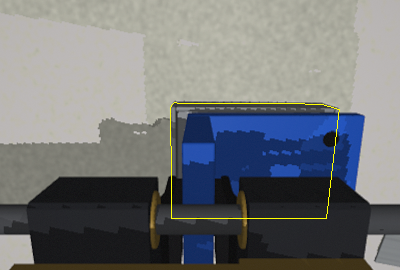

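>>> {"method": "arm_command", "body": {
  "translation": [
    [0,1.4,0],
    [0,0,0],
    [0,0,0],
    [0,0,0]
  ],
  "twist": [0.5,0,0,0]
}}

```text
time_s: 9.48
tool_pos: [0.4766, 0.0522, 0.1395]
tool_rot: [-179.6, -0.7, 13.1]
force: [-1.5, -0.2, -0.8]
grip_width: 0.0139
```

>>> {"method": "arm_command", "body": {
  "translation": [
    [0,0,1.5],
    [0,0,1.5],
    [0,0,0],
    [0,0,0]
  ],
  "twist": [0,0,0,0]
}}

```text
time_s: 9.98
tool_pos: [0.476, 0.0528, 0.1064]
tool_rot: [-179.6, -0.6, 13.2]
force: [0.6, -0.1, -0.7]
grip_width: 0.0139
```

```bash
python3 -c "
from h import *
plan(*inbin(-.048),.06,13.3,step=2.5,cyl=False)
"
```

```text
at [0.476  0.0528 0.1064] [-179.6    -0.57   13.17] t 9.97 w 0.0139 F [ 0.6 -0.1 -0.7] 
n 2 twist -0.06 [[-0.02, 0.04, 2.32], [-0.02, 0.04, 2.32]]
```

>>> {"method": "arm_command", "body": {
  "translation": [
    [0,0,1.5],
    [0,0,1.5],
    [0,0,1.2],
    [0,0,0],
    [0,0,0]
  ],
  "twist": [0,0,0,0,0]
}}

```text
time_s: 10.6
tool_pos: [0.4763, 0.0533, 0.0612]
tool_rot: [-179.6, -0.6, 13.2]
force: [-0.4, -0.6, -0.9]
grip_width: 0.014
```

>>> {"method": "arm_command", "body": {
  "translation": [
    [0,0,0.5],
    [0,0,0.3],
    [0,0,0],
    [0,0,0]
  ],
  "twist": [0,0,0,0]
}}

```text
time_s: 11.1
tool_pos: [0.4773, 0.0534, 0.0536]
tool_rot: [-179.6, -0.7, 13.2]
force: [-0.3, -0.6, -0.4]
grip_width: 0.0135
```

>>> {"method": "arm_command", "body": {
  "translation": [
    [0,0,0.1],
    [0,0,0],
    [0,0,0]
  ],
  "twist": [0,0,0]
}}

```text
time_s: 11.48
tool_pos: [0.4775, 0.0534, 0.0529]
tool_rot: [-179.6, -0.7, 13.2]
force: [0.5, 0.4, -0.3]
grip_width: 0.0141
```

>>> {"method": "arm_command", "body": {
  "translation": [
    [0,0,0],
    [0,0,0],
    [0,0,0],
    [0,0,0],
    [0,0,0]
  ],
  "twist": [0,0,0,0,0],
  "grip": 45
}}

```text
time_s: 12.1
tool_pos: [0.4781, 0.0535, 0.0532]
tool_rot: [-179.6, -0.8, 13.2]
force: [-0.3, 0.9, 0.6]
grip_width: 0.0387
```

>>> {"method": "arm_command", "body": {
  "translation": [
    [0,0,-1],
    [0,0,-3],
    [0,0,-4],
    [0,0,-4],
    [0,0,-4],
    [0,0,0]
  ],
  "twist": [0,0,0,0,0,0]
}}

```text
time_s: 12.85
tool_pos: [0.4762, 0.0528, 0.2213]
tool_rot: [-179.7, -0.9, 13.3]
force: [-0.0, 0.3, -0.1]
grip_width: 0.0395
```

```bash
python3 -c "
from h import *
a=np.radians(17.8); print()
plan(.5187,-.3278,.16,17.8-90)
"
```

```text
at [0.4762 0.0528 0.2213] [-179.66   -0.87   13.27] t 12.85 w 0.0395 F [-0.   0.3 -0.1] 
n 9 twist 9.5 [[0.9, 3.83, 0.68], [1.24, 3.85, 0.68], [1.58, 3.83, 0.68], [1.94, 3.78, 0.68], [2.29, 3.7, 0.68], [2.65, 3.58, 0.68], [3.01, 3.43, 0.68], [3.36, 3.25, 0.68], [3.7, 3.02, 0.68]]
```

```bash
python3 -c "
from h import *
plan(.445,-.352,.22,-72.2)
"
```

```text
at [0.4762 0.0528 0.2213] [-179.66   -0.87   13.27] t 12.85 w 0.0395 F [-0.   0.3 -0.1] 
n 9 twist 9.5 [[0.28, 4.3, 0.01], [0.61, 4.34, 0.01], [0.95, 4.37, 0.01], [1.3, 4.36, 0.01], [1.65, 4.33, 0.01], [2.01, 4.27, 0.01], [2.37, 4.18, 0.01], [2.72, 4.06, 0.01], [3.07, 3.9, 0.01]]
```

>>> {"method": "arm_command", "body": {
  "translation": [
    [0.3,4.3,0],
    [0.6,4.3,0],
    [0.9,4.4,0],
    [1.3,4.4,0],
    [1.6,4.3,0],
    [2.0,4.3,0],
    [2.4,4.2,0],
    [2.7,4.0,0],
    [2.5,3.0,0],
    [0,0,0]
  ],
  "twist": [9.5,9.5,9.5,9.5,9.5,9.5,9.5,9.5,9.5,0],
  "grip": 100
}}

```text
time_s: 14.1
tool_pos: [0.4378, -0.3494, 0.2105]
tool_rot: [-179.4, 0.7, -74.7]
force: [-0.1, -0.2, 0.5]
grip_width: 0.0872
```

>>> {"method": "arm_command", "body": {
  "translation": [
    [0,0,0],
    [0,0,0]
  ],
  "twist": [0,0]
}}

```text
time_s: 14.35
tool_pos: [0.4384, -0.347, 0.2096]
tool_rot: [-179.4, 0.9, -74.5]
force: [0.3, 1.0, -1.3]
grip_width: 0.0871
```

```bash
python3 - <<'E'
from h import *
from cell import optics
c=wrist('w4'); t=optics.read_camera('top'); s=optics.read_camera('scene')
def mk(img,h0,h1):
    h=cv2.cvtColor(img,cv2.COLOR_BGR2HSV); return cv2.morphologyEx((((h[...,0]>h0)&(h[...,0]<h1)&(h[...,1]>90))).astype(np.uint8),cv2.MORPH_CLOSE,np.ones((5,5)))
m=mk(c['img'],105,135); u=proj(c,[[.5187,-.3278,.04]])[0]; print(u)
mw=comp(m,*u); r=fit(BL,[c],[mw],[(.5187,-.3278,17.8)]); print(r)
b=r[0]
i=c['img'].copy(); outline(i,c,place(BL,*b)); outline(i,c,place(BL,.5187,-.3278,17.8),col=(0,0,255))
# bracket in bin, from top and scene
outs=[cv2.resize(i[0:300,100:460],(400,333))]
mt=mk(t['img'],108,130); tt=mt.copy(); tt[:160]=0;tt[290:]=0;tt[:,:195]=0;tt[:,300:]=0
for cc,(u0,v0) in((t,(200,165)),(s,(270,150))):
    im=cc['img']; outline(im,cc,place(BR,*inbin(0),BYAW,.004)); outline(im,cc,place(BIN,BX,BY,BYAW),col=(0,0,255))
    outs.append(cv2.resize(im[v0:v0+100,u0:u0+60+20],(200,250),interpolation=cv2.INTER_CUBIC))
h=np.zeros((333,800,3),np.uint8);h[:,:400]=outs[0];h[:250,400:600]=outs[1];h[:250,600:]=outs[2]
cv2.imwrite('pics/f.png',h)
plan(b[0],b[1],.15,b[2]-90,cyl=False,step=2.5)
E
```

```text
[282.76242663 109.27437012]
(array([ 0.51960892, -0.32644158, 16.85047649]), np.float64(354.11764705882354), [np.float64(5178.0)])
at [ 0.4387 -0.347   0.2099] [-179.41    0.82  -74.47] t 14.5 w 0.0868 F [ 0.  -0.3  0. ] 
n 5 twist -0.26 [[0.04, -1.67, 1.2], [0.04, -1.67, 1.2], [0.05, -1.67, 1.2], [0.06, -1.67, 1.2], [0.07, -1.67, 1.2]]
```

View pics/f.png

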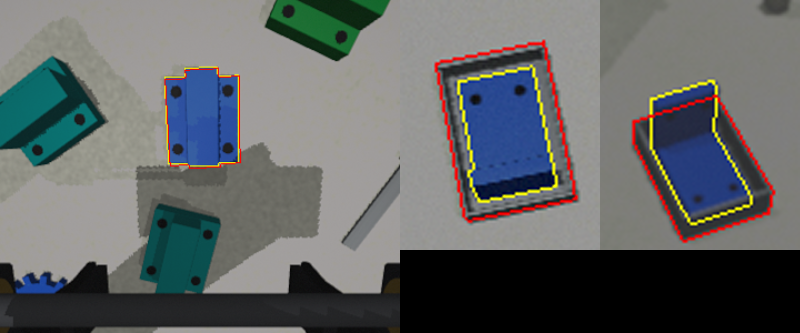

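>>> {"method": "arm_command", "body": {
  "translation": [
    [0,-1.6,1.2],
    [0,-1.6,1.2],
    [0,-1.6,1.2],
    [0.1,-1.6,1.2],
    [0.1,-1.2,1.2],
    [0,0,0],
    [0,0,0]
  ],
  "twist": [-0.2,-0.2,-0.2,-0.2,-0.2,0,0],
  "grip": 70
}}

```text
time_s: 15.38
tool_pos: [0.5195, -0.3228, 0.1448]
tool_rot: [-179.4, 0.9, -73.1]
force: [1.3, -0.3, -0.2]
grip_width: 0.0613
```

```bash
python3 -c "
from h import *
plan(.5195,-.3265,.1,17-90,step=2,cyl=False)
"
```

```text
at [ 0.5195 -0.3228  0.1448] [-179.42    0.95  -73.13] t 15.38 w 0.0613 F [ 1.3 -0.3 -0.2] 
n 3 twist -0.04 [[0.12, 0.03, 1.49], [0.12, 0.03, 1.49], [0.12, 0.03, 1.49]]
```

>>> {"method": "arm_command", "body": {
  "translation": [
    [0.3,0,1.5],
    [0,0,2.0],
    [0,0,2.0],
    [0,0,2.0],
    [0,0,1.4],
    [0,0,0],
    [0,0,0]
  ],
  "twist": [0,0,0,0,0,0,0]
}}

```text
time_s: 16.25
tool_pos: [0.5182, -0.3291, 0.0526]
tool_rot: [-179.4, 0.7, -73.5]
force: [0.2, 0.1, 1.2]
grip_width: 0.0613
```

```bash
python3 -c "
from h import *
plan(.5195,-.3265,.039,17-90,step=2,cyl=False)
"
```

```text
at [ 0.5182 -0.3291  0.0526] [-179.44    0.69  -73.51] t 16.25 w 0.0613 F [0.2 0.1 1.2] 
n 1 twist -0.51 [[-0.22, -0.2, 1.36]]
```

>>> {"method": "arm_command", "body": {
  "translation": [
    [-0.2,-0.1,0.7],
    [0,0,0.5],
    [0,0,0],
    [0,0,0]
  ],
  "twist": [-0.4,0,0,0]
}}

```text
time_s: 16.75
tool_pos: [0.5198, -0.3271, 0.0416]
tool_rot: [-179.3, 0.5, -73.1]
force: [0.3, -0.2, -0.4]
grip_width: 0.0607
```

>>> {"method": "arm_command", "body": {
  "translation": [
    [0,0,0],
    [0,0,0],
    [0,0,0],
    [0,0,0],
    [0,0,0],
    [0,0,0],
    [0,0,0],
    [0,0,0]
  ],
  "twist": [0,0,0,0,0,0,0,0],
  "grip": 0,
  "force": 25
}}

```text
time_s: 17.75
tool_pos: [0.5201, -0.3272, 0.042]
tool_rot: [-179.3, 0.5, -73.1]
force: [0.0, 0.2, 0.0]
grip_width: 0.0257
```

>>> {"method": "arm_command", "body": {
  "translation": [
    [0,0,-1],
    [0,0,-2],
    [0,0,-3],
    [0,0,-4],
    [0,0,-4],
    [0,0,0],
    [0,0,0]
  ],
  "twist": [0,0,0,0,0,0,0]
}}

```text
time_s: 18.62
tool_pos: [0.5192, -0.3291, 0.1932]
tool_rot: [-179.2, 0.3, -73.0]
force: [-0.8, -0.3, -0.0]
grip_width: 0.0258
```

```bash
python3 -c "
from h import *
plan(*inbin(.011),.19,13.3-90,step=4)
"
```

```text
at [ 0.5192 -0.3291  0.1932] [-179.15    0.31  -73.05] t 18.62 w 0.0258 F [-0.8 -0.3 -0. ] 
n 11 twist 0.33 [[-3.1, -2.34, 0.03], [-3.22, -2.09, 0.03], [-3.32, -1.84, 0.03], [-3.4, -1.58, 0.03], [-3.46, -1.33, 0.03], [-3.51, -1.07, 0.03], [-3.53, -0.81, 0.03], [-3.54, -0.55, 0.03], [-3.52, -0.29, 0.03], [-3.49, -0.04, 0.03], [-3.44, 0.2, 0.03]]
```

>>> {"method": "arm_command", "body": {
  "translation": [
    [-3.1,-2.3,0],
    [-3.2,-2.1,0],
    [-3.3,-1.8,0],
    [-3.4,-1.6,0],
    [-3.5,-1.3,0],
    [-3.5,-1.1,0],
    [-3.5,-0.8,0],
    [-3.5,-0.5,0],
    [-3.5,-0.3,0],
    [-3.0,0,0]
  ],
  "twist": [0.3,0.3,0.3,0.3,0.3,0.3,0.3,0.3,0.3,0.3]
}}

```text
time_s: 19.88
tool_pos: [0.5365, 0.0353, 0.1863]
tool_rot: [179.8, 0.9, -76.5]
force: [0.0, -0.4, -1.8]
grip_width: 0.0259
```

>>> {"method": "arm_command", "body": {
  "translation": [
    [0,0,0],
    [0,0,0],
    [0,0,0]
  ],
  "twist": [0,0,0]
}}

```text
time_s: 20.25
tool_pos: [0.5347, 0.0364, 0.1844]
tool_rot: [179.6, 1.0, -76.3]
force: [-0.0, -0.2, -1.6]
grip_width: 0.0257
```

```bash
python3 -c "
from h import *
plan(*inbin(.011),.15,13.3-90,step=2,cyl=False)
"
```

```text
at [0.5347 0.0364 0.1844] [179.58   0.97 -76.29] t 20.25 w 0.0257 F [-0.  -0.2 -1.6] 
n 3 twist 0.14 [[-0.96, -0.18, 1.15], [-0.96, -0.18, 1.15], [-0.96, -0.18, 1.15]]
```

>>> {"method": "arm_command", "body": {
  "translation": [
    [-0.9,-0.2,0.8],
    [-0.9,-0.2,0.8],
    [-0.5,0,0.8],
    [0,0,0],
    [0,0,0]
  ],
  "twist": [0.2,0.2,0,0,0]
}}

```text
time_s: 20.88
tool_pos: [0.5326, 0.0601, 0.158]
tool_rot: [179.5, 1.0, -76.9]
force: [-0.3, -0.6, 0.2]
grip_width: 0.0259
```

```bash
python3 -c "
from h import *
plan(*inbin(.011),.1,13.3-90,step=2,cyl=False)
"
```

```text
at [0.5326 0.0601 0.158 ] [179.47   1.   -76.86] t 20.88 w 0.0259 F [-0.3 -0.6  0.2] 
n 3 twist -0.05 [[-0.17, -0.06, 1.93], [-0.17, -0.06, 1.93], [-0.17, -0.06, 1.93]]
```

>>> {"method": "arm_command", "body": {
  "translation": [
    [-0.5,-0.1,0.5],
    [0,0,1.0],
    [0,0,1.5],
    [0,0,0],
    [0,0,0]
  ],
  "twist": [0,0,0,0,0]
}}

```text
time_s: 21.5
tool_pos: [0.5321, 0.0654, 0.1258]
tool_rot: [179.5, 1.0, -76.9]
force: [-0.4, -0.3, -0.8]
grip_width: 0.0258
```

```bash
python3 -c "
from h import *
plan(*inbin(.011),.075,13.3-90,step=2,cyl=False)
c=wrist('w5'); cv2.imwrite('pics/g.png',c['img'])
"
```

```text
at [0.5321 0.0654 0.1258] [179.46   0.99 -76.91] t 21.5 w 0.0258 F [-0.4 -0.3 -0.8] 
n 3 twist -0.07 [[0.0, -0.04, 1.69], [0.0, -0.04, 1.69], [0.0, -0.04, 1.69]]
```

View pics/g.png

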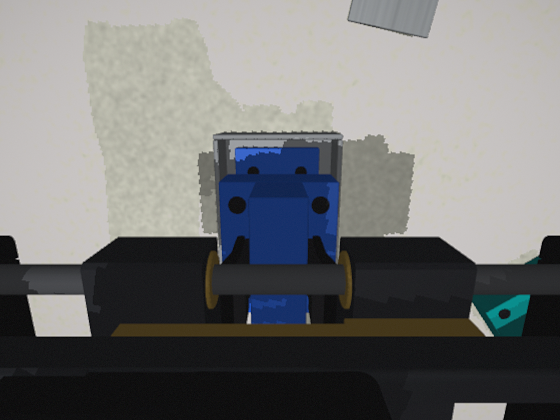

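The block (x≈220–338) is centred over the foot (235–319) and the bin (214–342), and parallel to both.

>>> {"method": "arm_command", "body": {
  "translation": [
    [0,-0.1,1.5],
    [0,0,1.5],
    [0,0,1.5],
    [0,0,0],
    [0,0,0]
  ],
  "twist": [0,0,0,0,0]
}}

```text
time_s: 22.18
tool_pos: [0.5321, 0.0661, 0.0771]
tool_rot: [179.4, 1.0, -76.9]
force: [-0.3, 0.1, -0.8]
grip_width: 0.0258
```

```bash
python3 -c "
from h import *
plan(*inbin(.011),.0595,13.3-90,step=2,cyl=False)
"
```

```text
at [0.5321 0.0661 0.0771] [179.4    1.01 -76.93] t 22.18 w 0.0258 F [-0.3  0.1 -0.8] 
n 1 twist -0.23 [[0.09, -0.1, 1.76]]
```

>>> {"method": "arm_command", "body": {
  "translation": [
    [0,-0.1,0.8],
    [0,0,0.6],
    [0,0,0],
    [0,0,0]
  ],
  "twist": [0,0,0,0]
}}

```text
time_s: 22.68
tool_pos: [0.5337, 0.0666, 0.063]
tool_rot: [179.5, 1.0, -76.9]
force: [-0.1, -0.6, -0.7]
grip_width: 0.0256
```

>>> {"method": "arm_command", "body": {
  "translation": [
    [0,0,0.2],
    [0,0,0],
    [0,0,0]
  ],
  "twist": [0,0,0]
}}

```text
time_s: 23.05
tool_pos: [0.534, 0.0667, 0.0613]
tool_rot: [179.5, 1.0, -76.9]
force: [0.1, 0.4, -1.2]
grip_width: 0.0256
```

>>> {"method": "arm_command", "body": {
  "translation": [
    [0,0,0.2],
    [0,0,0.1],
    [0,0,0],
    [0,0,0]
  ],
  "twist": [0,0,0,0]
}}

```text
time_s: 23.55
tool_pos: [0.5341, 0.0667, 0.0589]
tool_rot: [179.6, 0.9, -76.9]
force: [-0.6, 0.7, -0.1]
grip_width: 0.0259
```

>>> {"method": "arm_command", "body": {
  "translation": [
    [0,0,0],
    [0,0,0],
    [0,0,0],
    [0,0,0],
    [0,0,0]
  ],
  "twist": [0,0,0,0,0],
  "grip": 60
}}

```text
time_s: 24.18
tool_pos: [0.5345, 0.0668, 0.0587]
tool_rot: [179.6, 0.9, -76.9]
force: [0.6, 0.2, 0.2]
grip_width: 0.0519
```

>>> {"method": "arm_command", "body": {
  "translation": [
    [0,0,-1],
    [0,0,-2],
    [0,0,-4],
    [0,0,-4],
    [0,0,-4],
    [0,0,0]
  ],
  "twist": [0,0,0,0,0,0]
}}

```text
time_s: 24.92
tool_pos: [0.5364, 0.0651, 0.2167]
tool_rot: [179.7, 0.9, -76.9]
force: [-0.1, -0.2, -0.3]
grip_width: 0.0522
```

```bash
python3 -c "
from h import *
plan(.445,-.352,.22,-72.2)
"
```

```text
at [0.5364 0.0651 0.2167] [179.74   0.94 -76.88] t 24.93 w 0.0522 F [-0.1 -0.2 -0.3] 
n 8 twist -0.58 [[5.34, 0.51, -0.04], [5.28, 1.09, -0.04], [5.16, 1.67, -0.04], [4.98, 2.24, -0.04], [4.74, 2.79, -0.04], [4.43, 3.31, -0.04], [4.07, 3.79, -0.04], [3.65, 4.24, -0.04]]
```

>>> {"method": "arm_command", "body": {
  "translation": [
    [5.3,0.5,0],
    [5.3,1.1,0],
    [5.2,1.7,0],
    [5.0,2.2,0],
    [4.7,2.8,0],
    [4.4,3.3,0],
    [4.0,3.8,0],
    [2,2,0],
    [0,0,0]
  ],
  "twist": [0,0,0,0,0,0,0,0,0]
}}

```text
time_s: 26.05
tool_pos: [0.4445, -0.3336, 0.2077]
tool_rot: [179.6, 1.2, -76.6]
force: [0.1, 0.7, 0.4]
grip_width: 0.0521
```

```bash
python3 - <<'E'
from h import *
from cell import optics
t=optics.read_camera('top'); s=optics.read_camera('scene')
outs=[]
for cc,(u0,v0) in((t,(195,165)),(s,(265,140))):
    raw=cc['img'].copy(); im=cc['img']
    outline(im,cc,place(BR,*inbin(0),BYAW,.004),col=(0,0,255)); outline(im,cc,place(BL,*inbin(.011),BYAW,.016))
    outs+= [cv2.resize(q[v0:v0+110,u0:u0+90],(360,440),interpolation=cv2.INTER_CUBIC) for q in (raw,im)]
cv2.imwrite('pics/z.png',cv2.resize(np.hstack(outs[:]),(800,245)))
m=cv2.hconcat([outs[0],outs[3]]);cv2.imwrite('pics/z.png',m)
E
```

```text
(no output)
```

View pics/z.png

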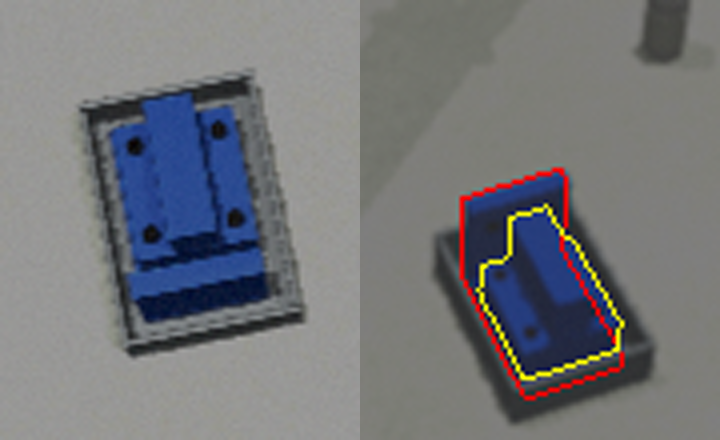

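Both parts are in the bin. The block's outline matches a model lying level on the foot at 16 mm.

```bash
python3 -c "
from cell import env; print(env.sign_off())"
```

```text
the job is handed in; nothing more can be done
None
```

The job is done and handed in at about 26 s of the 61 s allowed. The large L-bracket went in first, with its foot on the bin floor and its flange at the end nearest the robot. The ribbed block then went on top of the foot, with its rib along the bin's long side.

**Last checks:** In the top and scene images taken after release, both parts match the outlines expected in the bin: foot flat on the floor, block level on the foot (16 mm up) with clearance all round. The gripper was well away and touching nothing. The force readings I took stayed around 1–2 N.

**Disagreements:**
- My first bin position differed by about 9 mm between the top and scene cameras. I used the top camera's value and moved it about 3 mm after a wrist-camera look. The final placements fit that position.
- The first bracket yaw estimates disagreed by about 6° between cameras (48° and 54°). I gripped at 47°, from a fit to the wrist and top images.

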